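Cap a vial on the bench capper

ROBOT

A 6-joint arm with a two-finger parallel gripper is mounted at the origin on the work surface. World frame = base frame: x ahead of the robot, y to its left, z up, the work surface at z = 0. Lengths are in mm, angles in rad, forces in N, time in s.
With the tool pointing down it reaches from about 300 to 875 mm from the base axis. Payload 6.4 kg.
Tool frame: the origin (TCP) lies midway between the tips of the shut fingers; the grasp point (between the pads) lies 19 mm behind it; z points along the fingers, y is the direction in which the jaws open and shut (so a half turn about z gives the same grasp; the last joint's range is limited). The gripper opens to 88 mm and grips with 3 to 60 N. Pads are 18 mm wide; open, the fingers measure 123 mm over their backs; the gripper's body (75 mm by 187 mm) begins 45 mm behind the grasp point.
Start: joints at [1.133, 0.181, 1.607, -0, 1.354, -0.206], TCP at [132.082, 559.639, 238.714] pointing down, gripper open.
Joint ranges: [-2.99, 2.99], [-0.89, 2.07], [0.3, 2.58], [-1.14, 4.28], [0, 2.63], [-3.12, 3.12]. Speed limits (rad/s): [2.57, 2.57, 3.01, 3.14, 3.14, 3.14].

INTERFACE

Orientations are given as a unit quaternion [x, y, z, w].
In Python, from workcell import ctrl gives the robot as it stands.
- The arm moves only by the tool step_arm, never from a script. Its argument "deltas" is a list of rows, each a list of 7 numbers: the finger opening in mm, from 0 to 88.1, then the shift along the tool's x, y, z in mm, then the turn, a rotation vector about the tool's x, y, z in degrees. A call has exactly 5 rows; each row is the pose to reach, as a shift and turn from the pose commanded when the call began, along the tool's axes at that moment; what a row does not reach only later rows make up. A row lasts 1/10 s, in which the tool goes at most 50 mm and 8.59 degrees, less where a joint would pass 70% of its speed; a pose out of reach is approached as far as the arm can. A call with a gripper value outside its range is refused whole. The fingers move at their own pace and stop on an object; "squeeze" is the grip in N (left out, the last holds). Time passes only in rows, so rows that repeat a pose let the fingers close, or fill a call up. It gives the time, the measured TCP pose, the force and the opening at its end, in the units of the state.
- ctrl.read_state(): the state, without advancing time (a new reading comes with each control period).
- ctrl.camera(name): name is "scene" or "side" or "wrist"; returns a dict with "frame" (480x640x3 uint8, red, green, blue), "vfov" (degrees; the focal length in pixels is half the picture's height over the tangent of half this angle, whatever the lens; pixels are square), "cx", "cy" (the principal point, pixels), "R" (3x3) and "t" (3): a world point X has camera coordinates R X + t; the wrist camera has in their place "tool_from_camera" (4x4, takes a point from camera to tool coordinates, whose origin is the TCP and whose axes are the flange's). Camera axes: x right, y down, z forward; pixel columns grow to the right and rows downward; lengths in mm; the calibration is good to about 2 mm. A picture is of the moment at which its call begins: read the wrist's pose just before it. There is no depth.
- ctrl.job_done(): hands the job in, once; it reports no verdict.
The state is a dict: "clock": time; "qpos": joint angles; "joint_vel": joint speeds; "joint_torque": joint torques, N m; "position": TCP position; "ee_rot": TCP orientation; "ft_force": force on the tool from outside, world axes, zero at the start; "torque": the same for the moment, N m; "gripper_width": opening from 0.0 (shut) to 1.0 (fully open).
Only numpy, scipy, OpenCV 4.12 (cv2) and the standard library are available. Lean on these libraries where they do the work, as an engineer would, in place of code of your own. Each camera call takes 0.05 s, during which the arm holds its last target.

TASK

Stand the capped glass vial from the white tray in the round pocket of the vial capper's slide, and push the slide fully home under the head. Then press the black palm knob down with the fingertips until it bottoms firmly on its stop, with at least 12 N but never more than 25 N, keep it there for about half a second, and let the knob rise again. Leave the vial standing in the pocket with the slide home, and do not shift the amber jar, the beaker or the spatula.

Things in the scene. Friction and masses are not known exactly. Their poses are not given: they have to be found in the camera images.
- vial_center (a point): Centre of the clear glass vial with a grey metal cap, at half its height (z along the vial, towards the cap). Glass body 23 mm in diameter, 76 mm tall in all; the lower 56 mm is straight glass, above it a neck and a 20 mm cap. About 35 g. It starts upright on the floor of the white tray (floor 5 mm above the bench, rim 16 mm above the bench, tray 270 x 200 mm).
- jar: Amber glass jar standing in the same tray, 38 mm in diameter and 55 mm tall, squatter than the vial; origin at the centre of its underside. Leave it alone.
- beaker: Open glass beaker, 60 mm in diameter, 70 mm tall, standing on the blue stirrer (plate 34 mm above the bench); origin at the centre of its underside. Leave it alone.
- spatula: Thin steel lab spatula, 190 mm long, 14 mm wide, lying on the bench. Leave it alone.
- capper: Grey bench vial capper, fixed. Origin on the bench below the plunger's axis; x points from the open front (the slide comes out towards -x) to the column behind, z up. Base 86 mm wide, x = -150 to +100 mm; slide rails 20 mm high. Head block x = -30 to +92 mm, 70 mm wide, 100 to 140 mm above the bench; the plunger's bell hangs 7 mm below it and closes over the vial's cap when pressed.
- slide (a joint): How far the slide is drawn out of the capper, in m: 0 is fully home (against a hard stop, pocket below the plunger), 0.1 is fully out. It moves along the capper's x axis; about 1.5 N of friction.
- pocket (a point): Centre of the pocket's floor in the steel slide, 8 mm above the bench; axes parallel to the capper's. The pocket is a round blind hole 26 mm in diameter and 12 mm deep with a 2.5 mm chamfer; the slide's top is 20 mm above the bench and 56 mm wide. The vial stands in it on its foot, its centre 38 mm above this point.
- push_plate (a point): Centre of the front face of the upright plate at the slide's front end, against which the slide is pushed home. The plate is 50 mm wide, 8 mm thick and stands from 18 to 50 mm above the bench; this point is 38 mm above the bench and 94 mm in front of the pocket's centre; axes parallel to the capper's, so push towards +x.
- plunger (a joint): How far the plunger is pressed down, in m; 0 is up. Its spring pushes back with about 4 N at the top, growing by 0.14 N a mm to 8 or 9 N at the end of the stroke. The stroke ends on a screwed brass stop collar, with a rubber ring, on top of the head; where the last user left the collar is not measured: the ring is met 16 to 30 mm down. From there the push rises by about 6 N a mm. Bottomed firmly means 12 to 25 N on the knob.
- knob_top (a point): Centre of the flat top of the black palm knob (54 mm in diameter) on the plunger, 206 mm above the bench when up; it moves down with the plunger.
Not all that is in view belongs to the job. Of the things that look like the part that bears vial_center, take the one that is farthest from the robot's base at the start.

How it is judged:
By the outcome, as a careful person would: the job done as asked, in the order asked, and still so for the second after the job is handed in, with the robot touching nothing.
It also fails if it takes over 72 s, if anything falls off the work surface, if the arm or the gripper's body presses on something with over 40 N, if the wrist force passes 120 N, or if a joint passes its speed limit or range.

## Working session

There is one attempt and no reset: what is moved stays moved. The work goes in short steps, Python scripts to look and compute and a tool call to move; the robot and the scene stay as the last step left them, time stands still between calls to the robot, and variables do not carry over. Pictures are saved under pics/ and viewed, and the job is handed in when it is done.

Besides the shell and the picture viewer there is one more tool, called after "Emit:" by a JSON object that holds its "method" and its "body", one argument or row to a line. step_arm: Moves the arm, as the interface text tells. Its arguments: {"type":"object","properties":{"deltas":{"type":"array"},"squeeze":{"type":"number"}},"required":["deltas"]}

```bash
ls; mkdir -p pics; cat > h.py <<'E'
import numpy as np, cv2, json, pickle
from workcell import ctrl
from scipy.spatial.transform import Rotation as Rot
def snap(name,fn):
    s=ctrl.read_state(); c=ctrl.camera(name)
    cv2.imwrite(f'pics/{fn}.png',cv2.cvtColor(c['frame'],cv2.COLOR_RGB2BGR))
    pickle.dump((s,c),open(f'pics/{fn}.pkl','wb')); return s,c
def load(fn): return pickle.load(open(f'pics/{fn}.pkl','rb'))
def cam(sc):
    s,c=sc
    f=240/np.tan(np.radians(c['vfov'])/2)
    if 'R' in c: R=np.array(c['R']).T; o=-R@np.array(c['t'])
    else:
        T=np.array(c['tool_from_camera']); W=Rot.from_quat(s['ee_rot']).as_matrix()
        R=W@T[:3,:3]; o=W@T[:3,3]+np.array(s['position'])
    return f,c['cx'],c['cy'],R,o
def ray(sc,u,v):
    f,cx,cy,R,o=cam(sc); d=R@np.array([(u-cx)/f,(v-cy)/f,1]); return o,d/np.linalg.norm(d)
def onz(sc,u,v,z):
    o,d=ray(sc,u,v); return o+d*(z-o[2])/d[2]
def proj(sc,X):
    f,cx,cy,R,o=cam(sc); p=R.T@(np.array(X)-o); return f*p[:2]/p[2]+[cx,cy]
def tri(*obs):
    A=np.zeros((3,3));b=np.zeros(3)
    for sc,u,v in obs:
        o,d=ray(sc,u,v);P=np.eye(3)-np.outer(d,d);A+=P;b+=P@o
    X=np.linalg.solve(A,b); return X,[np.linalg.norm((np.eye(3)-np.outer(d,d))@(X-o)) for o,d in (ray(*q) for q in obs)]
E
python3 - <<'E'
from h import *
for n in ['scene','side','wrist']:
    s,c=snap(n,n+'0'); f,cx,cy,R,o=cam((s,c)); print(n,f,cx,cy,o.round(),R[:,2].round(2),{k for k in c})
print(s)
E
```

```text
pics
scene 606.2172973584906 329.1794192331656 241.3128386059436 [1407. -254.  839.] [-0.79  0.19 -0.59] {'cy', 'frame', 'cx', 'R', 'vfov', 't'}
side 465.58343651997654 317.5040402103512 243.53980124702116 [179. 680. 689.] [ 0.34 -0.74 -0.58] {'cy', 'frame', 'cx', 'R', 'vfov', 't'}
wrist 390.6260028375292 314.377816840473 232.04465856528327 [ 51. 579. 382.] [ 0.31 -0.07 -0.95] {'tool_from_camera', 'cy', 'frame', 'cx', 'vfov'}
{'clock': 0.1, 'qpos': array([ 1.13269773e+00,  1.81483154e-01,  1.60789360e+00, -4.21542096e-05,
        1.35379052e+00, -2.06306633e-01]), 'joint_vel': array([ 0.00048238, -0.00037398, -0.00216057, -0.00031987, -0.0016129 ,
        0.0022113 ]), 'joint_torque': array([ 1.22962181e-03, -4.34816837e+01, -3.42696762e+01,  7.05494243e-02,
        3.40535317e-02, -6.40824601e-05]), 'position': array([131.88212008, 559.17975387, 237.89796654]), 'ee_rot': array([ 1.15632146e-01,  9.93291793e-01, -7.53314562e-04, -2.29787646e-04]), 'ft_force': array([ 0.0549614 ,  0.40470203, -1.09981515]), 'torque': array([0.01511563, 0.05361154, 0.00133666]), 'gripper_width': 0.9990939805989824}
```

View pics/scene0.png

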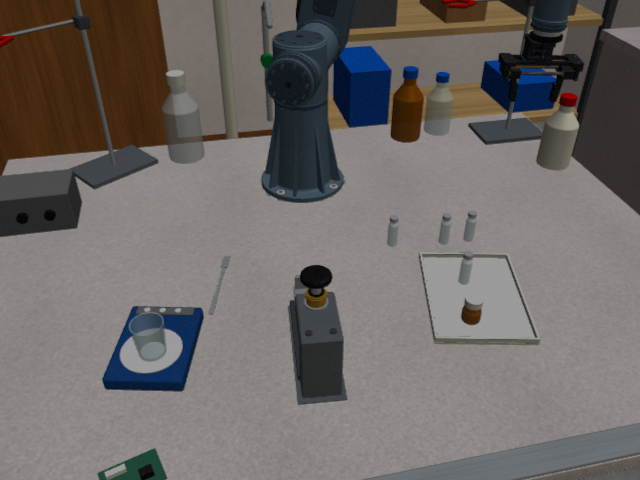

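View pics/side0.png

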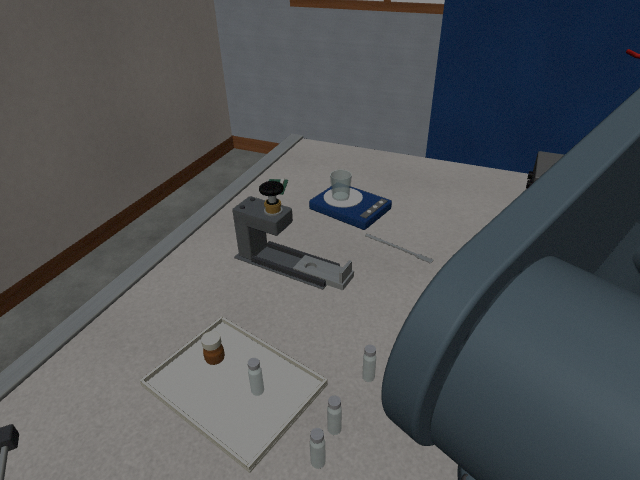

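View pics/wrist0.png

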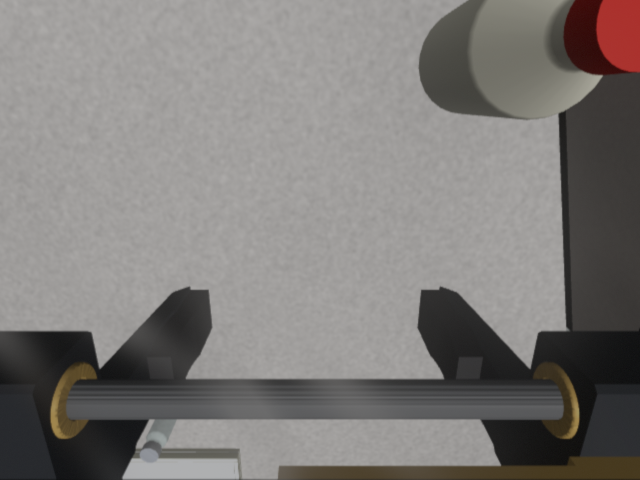

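Candidates for the vial are scene (393,231), (445,229) and (470,226), all on the bench, and (466,268) in the tray. The tray one fits: it is in the white tray and looks farthest from the base. I'll confirm it in a crop and measure its distance.

```bash
python3 - <<'E'
from h import *
S=load('scene0');D=load('side0')
a=cv2.imread('pics/scene0.png');b=cv2.imread('pics/side0.png')
A=cv2.resize(a[195:345,375:545],None,fx=4,fy=4,interpolation=cv2.INTER_CUBIC)
cv2.imwrite('pics/c1.png',A)
cv2.imwrite('pics/c2.png',cv2.resize(b[170:295,225:360],None,fx=4.5,fy=4.5,interpolation=cv2.INTER_CUBIC))
cv2.imwrite('pics/c3.png',cv2.resize(b[340:410,190:290],None,fx=7,fy=7,interpolation=cv2.INTER_CUBIC))
cv2.imwrite('pics/c4.png',cv2.resize(a[255:405,260:370],None,fx=4,fy=4,interpolation=cv2.INTER_CUBIC))
for u,v in [(393,231),(445,229),(470,226)]: p=onz(S,u,v,38); print(p.round(),np.hypot(*p[:2]).round())
p=onz(S,466,268,43);print(p.round(),np.hypot(*p[:2]).round())
E
```

```text
[333. 150.  38.] 366.0
[351. 270.  38.] 443.0
[352. 332.  38.] 484.0
[502. 257.  43.] 564.0
```

View pics/c1.png

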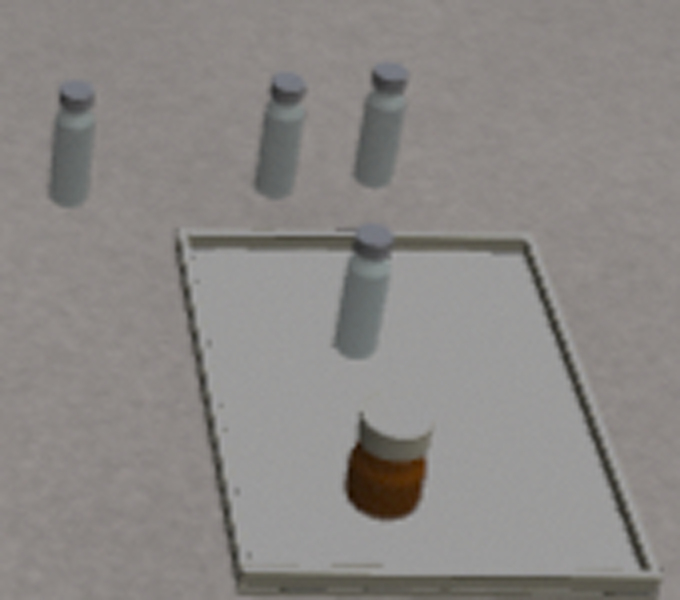

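View pics/c2.png

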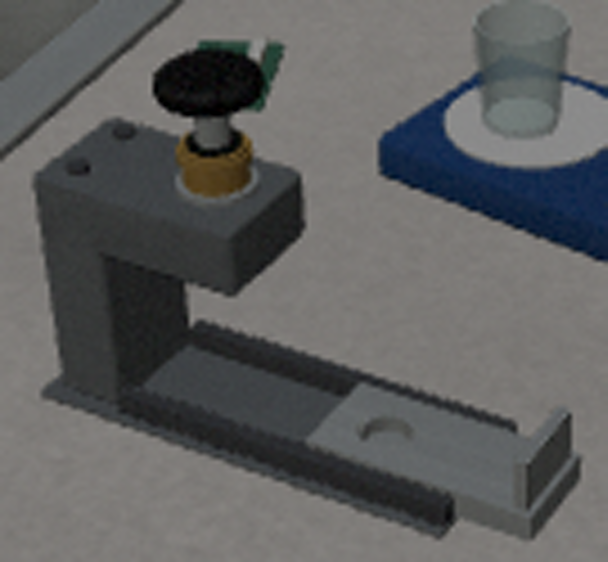

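View pics/c3.png

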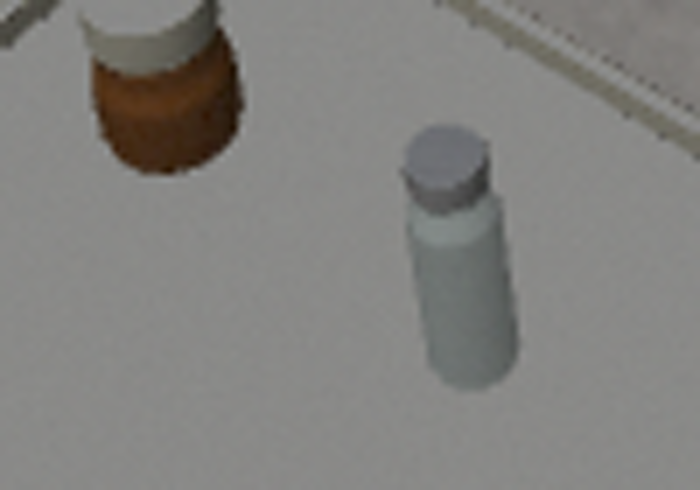

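View pics/c4.png

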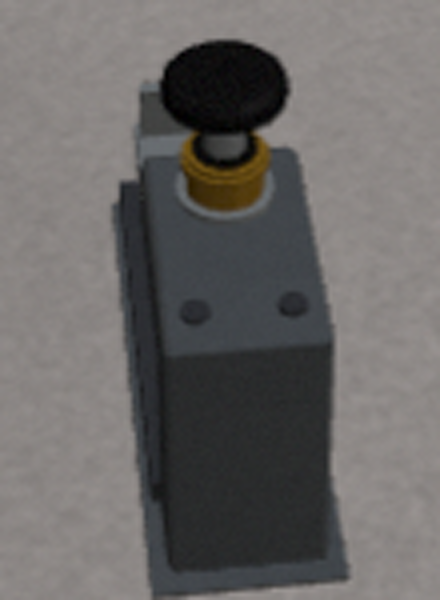

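```bash
python3 - <<'E'
from h import *
S=load('scene0');D=load('side0')
s=lambda x,y:(S,260+x/4,255+y/4)
d=lambda x,y:(D,225+x/4.5,170+y/4.5)
print('vialtop z81',onz(S,468.3,254.3,81),onz(D,253.9,362.1,81),tri((S,468.3,254.3),(D,253.9,362.1)))
print('knob',onz(*s(223,78),206),onz(*d(210,78),206),tri(s(223,78),d(210,78)))
print('head back edge',onz(*s(165,357),140),onz(*s(333,340),140),'front', onz(*s(147,158),140),onz(*s(298,150),140))
print('side head', onz(*d(37,180),140),onz(*d(118,119),140),onz(*d(303,178),140),onz(*d(235,240),140))
print('pocket z20',onz(*d(388,430),20))
print('plate top side',onz(*d(518,462),50),onz(*d(570,410),50))
print('rail ends base', onz(*d(445,535),0),onz(*d(40,395),0))
print('base scene', onz(*s(155,593),0),onz(*s(348,577),0))
print('jar z60',onz(S,375+396/4,195+410/4,60), 'jar foot',onz(D,190+165/7,340+165/7,5))
print(tri((S,375+396/4,195+410/4),(D,212,339)))
E
```

```text
vialtop z81 [503.83944402 255.14871505  81.        ] [494.81254433 257.07198046  81.        ] (array([497.72298619, 256.36045818,  77.33076487]), [np.float64(2.0171830098852728), np.float64(2.0171830098851866)])
knob [650.41546943 -96.99460165 206.        ] [635.67137056 -86.59806023 206.        ] (array([641.83820596, -95.78402622, 199.53876125]), [np.float64(0.731800503735715), np.float64(0.7318005037357397)])
head back edge [ 737.04750963 -139.011077    140.        ] [742.31786847 -71.73073441 140.        ] front [ 618.22122163 -124.35070933  140.        ] [627.1401396 -58.8328344 140.       ]
side head [728.83600944 -65.01630283 140.        ] [ 722.07820335 -133.85539714  140.        ] [ 604.78288521 -116.6834736   140.        ] [609.91658163 -53.25821039 140.        ]
pocket z20 [546.90043679 -84.05741454  20.        ]
plate top side [462.20769565 -50.89078508  50.        ] [453.29415387 -98.6051842   50.        ]
rail ends base [496.8886805  -41.00860507   0.        ] [746.41329777 -63.03042197   0.        ]
base scene [ 738.73308333 -146.33371898    0.        ] [748.36712452 -63.32239624   0.        ]
jar z60 [610.01844241 224.25770465  60.        ] jar foot [602.22593196 236.48521034   5.        ]
(array([605.82769657, 224.95698248,  57.08723452]), [np.float64(1.5845526389539701), np.float64(1.5845526389540767)])
```

```bash
cat >> h.py <<'E'
def go(X,yaw=None):
    """world target & desired tool-x yaw deg -> tool delta from measured pose"""
    s=ctrl.read_state(); R=Rot.from_quat(s['ee_rot'])
    d=R.inv().apply(np.array(X)-s['position'])
    out=[d.round(1)]
    if yaw is not None:
        y=np.radians(yaw); Rt=np.column_stack([[np.cos(y),np.sin(y),0],[np.sin(y),-np.cos(y),0],[0,0,-1]])
        out.append(np.degrees((R.inv()*Rot.from_matrix(Rt)).as_rotvec()).round(2))
    print('delta',out,'n',np.linalg.norm(d).round(1),'at',s['position'].round(1),'t',s['clock'],'F',s['ft_force'].round(2),'w',round(s['gripper_width']*88.1,1))
    return out
E
python3 -c "
from h import *
go([480,256,240],173)"
```

```text
delta [array([-408.5, -215.2,   -1.8]), array([-0.07, -0.02, -6.28])] n 461.7 at [131.9 559.3 238. ] t 0.15 F [ 0.55  0.46 -0.76] w 87.9
```

Emit:
{"method": "step_arm", "body": {
  "deltas": [
    [88,-41,-22,0,0,0,-1],
    [88,-82,-43,0,0,0,-2],
    [88,-123,-65,0,0,0,-3],
    [88,-164,-86,0,0,0,-4],
    [88,-205,-108,0,0,0,-6.3]
  ]
}}

```text
clock: 0.65
position: [307.7, 406.1, 238.6]
ee_rot: [0.06, 0.998, 0.0, -0.0]
ft_force: [1.1, 0.6, -0.6]
gripper_width: 0.998
```

```bash
python3 -c "
from h import *
go([480,256,240],173)"
```

```text
delta [array([-189. , -128.3,   -1.4]), array([ 0. , -0. ,  0.1])] n 228.5 at [307.7 406.1 238.6] t 0.65 F [ 1.13  0.62 -0.61] w 87.9
```

Emit:
{"method": "step_arm", "body": {
  "deltas": [
    [88,-38,-26,0,0,0,0],
    [88,-76,-51,0,0,0,0],
    [88,-114,-77,0,0,0,0],
    [88,-151,-103,0,0,0,0],
    [88,-188,-128,0,0,0,0]
  ]
}}

```text
clock: 1.15
position: [478.9, 255.9, 238.6]
ee_rot: [0.061, 0.998, 0.0, -0.0]
ft_force: [0.5, 0.6, -0.1]
gripper_width: 0.998
```

```bash
python3 -c "
from h import *
go([480,256,240],173)
snap('wrist','w1');go([480,256,240],173)"
```

```text
delta [array([-1.1,  0.2, -1.4]), array([ 0.  , -0.01,  0.  ])] n 1.8 at [478.9 255.9 238.6] t 1.15 F [ 0.51  0.59 -0.07] w 87.9
delta [array([ 4.1,  3.8, -1.3]), array([-0.13,  0.2 , -0.2 ])] n 5.8 at [483.6 251.7 238.7] t 1.2 F [ 2.64 -3.84  0.12] w 88.1
```

View pics/w1.png

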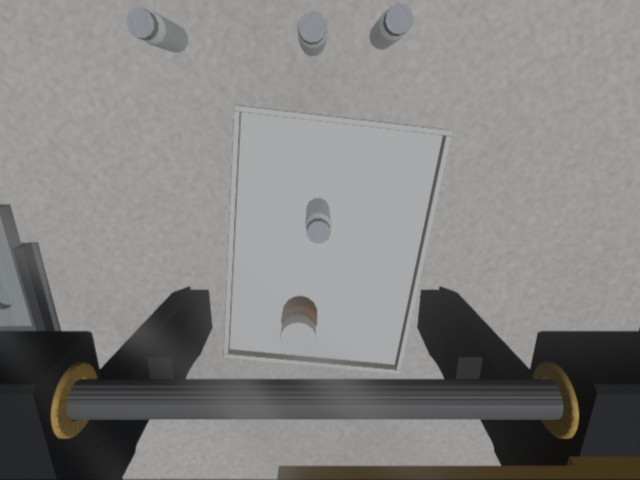

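The vial cap is at about (318,231) near the centre, with the jar at (300,320). I'll take a settled picture and measure.

```bash
python3 - <<'E'
from h import *
s,c=snap('wrist','w2'); 
f=cv2.cvtColor(c['frame'],cv2.COLOR_RGB2BGR)
cv2.imwrite('pics/c5.png',cv2.resize(f[180:360,260:380],None,fx=5,fy=5,interpolation=cv2.INTER_CUBIC)[:600])
go([480,256,240],173)
E
```

```text
delta [array([ 1.5,  2. , -1.5]), array([-0.06,  0.07, -0.29])] n 2.9 at [481.2 253.8 238.5] t 1.25 F [-0.5   1.02  0.38] w 87.9
```

View pics/c5.png

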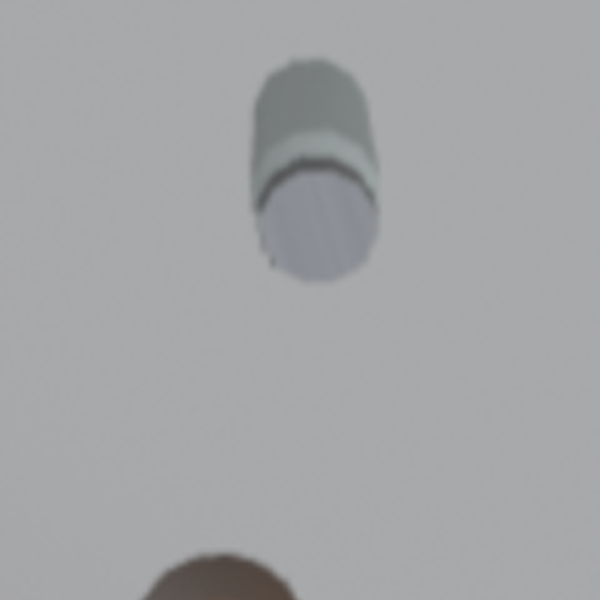

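```bash
python3 - <<'E'
from h import *
W=load('w2');S=load('scene0');D=load('side0')
print(W[0]['position'], onz(W,323.6,225.2,81), onz(W,322.4,192,5))
print(tri((W,323.6,225.2),(S,468.3,254.3),(D,253.9,362.1)))
E
```

```text
[483.63274987 251.69585331 238.69090961] [497.81744638 257.46772734  81.        ] [487.95492945 258.99063652   5.        ]
(array([498.13966246, 256.709386  ,  77.62523019]), [np.float64(1.0109602087827096), np.float64(1.5806684926337087), np.float64(2.497390359906812)])
```

```bash
python3 -c "
from h import *
go([498.5,257.3,110],173)"
```

```text
delta [array([-16.5,   5.8, 128.5]), array([-0.06,  0.07, -0.29])] n 129.7 at [481.2 253.8 238.5] t 1.25 F [-0.5   1.02  0.38] w 87.9
```

Emit:
{"method": "step_arm", "body": {
  "deltas": [
    [88,-6,1,35,0,0,0],
    [88,-12,2,70,0,0,0],
    [88,-18,2,105,0,0,0],
    [88,-20.5,2,129,0,0,0],
    [88,-20.5,2,129,0,0,0]
  ]
}}

```text
clock: 1.75
position: [495.1, 256.6, 105.7]
ee_rot: [0.061, 0.998, -0.001, -0.004]
ft_force: [-0.2, -0.7, 0.6]
gripper_width: 0.996
```

```bash
python3 -c "
from h import *
go([498.5,257.3,28],173)
s,c=snap('wrist','w3');go([498.5,257.3,28],173)"
```

```text
delta [array([-3.8,  1.4, 77.6]), array([-0.17, -0.43,  0.02])] n 77.8 at [495.1 256.6 105.7] t 1.75 F [-0.16 -0.68  0.59] w 87.7
delta [array([-2.2,  0.6, 80.1]), array([-0.09, -0.24,  0.03])] n 80.1 at [496.6 257.  108.1] t 1.8 F [-0.08 -0.09  1.16] w 88.1
```

View pics/w3.png

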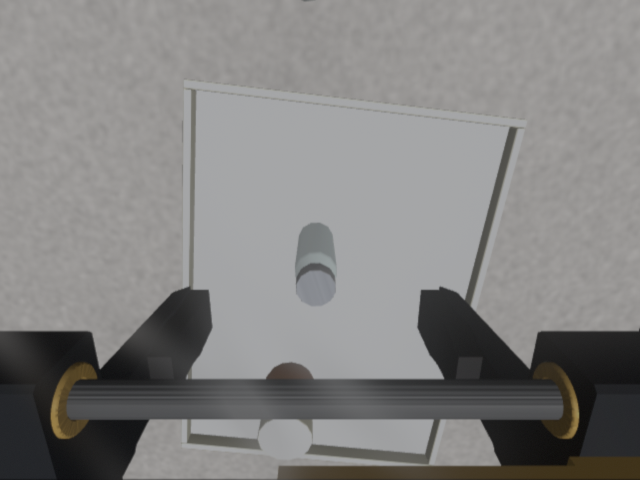

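```bash
python3 -c "
from h import *
W=load('w3');print(onz(W,316,285,81));print(proj(W,W[0]['position']))
go([498.5,257.3,28],173)"
```

```text
[495.63057064 257.58602501  81.        ]
[313.47645876 310.22172163]
delta [array([-2.2,  0.6, 80.1]), array([-0.09, -0.24,  0.03])] n 80.1 at [496.6 257.  108.1] t 1.8 F [-0.08 -0.09  1.16] w 88.1
```

Emit:
{"method": "step_arm", "body": {
  "deltas": [
    [88,0,0,25,0,0,0],
    [88,0,0,50,0,0,0],
    [88,0,0,72,0,0,0],
    [88,0,0,82,0,0,0],
    [88,0,0,82,0,0,0]
  ]
}}

```text
clock: 2.3
position: [498.1, 257.3, 27.8]
ee_rot: [0.061, 0.998, -0.0, -0.0]
ft_force: [0.1, -0.4, 0.4]
gripper_width: 1.0
```

Emit:
{"method": "step_arm", "body": {
  "deltas": [
    [60,0,0,0,0,0,0],
    [30,0,0,0,0,0,0],
    [15,0,0,0,0,0,0],
    [15,0,0,0,0,0,0],
    [15,0,0,0,0,0,0]
  ],
  "squeeze": 12
}}

```text
clock: 2.8
position: [498.7, 257.1, 28.1]
ee_rot: [0.061, 0.998, 0.0, 0.0]
ft_force: [0.0, 0.2, 0.4]
gripper_width: 0.568
```

```bash
python3 -c "
from h import *
go([498.5,257.3,28],173)
s,c=snap('wrist','w4')"
```

```text
delta [array([0.2, 0.2, 0.1]), array([0.01, 0.04, 0.02])] n 0.3 at [498.7 257.1  28.1] t 2.8 F [0.   0.24 0.38] w 50.1
```

View pics/w4.png

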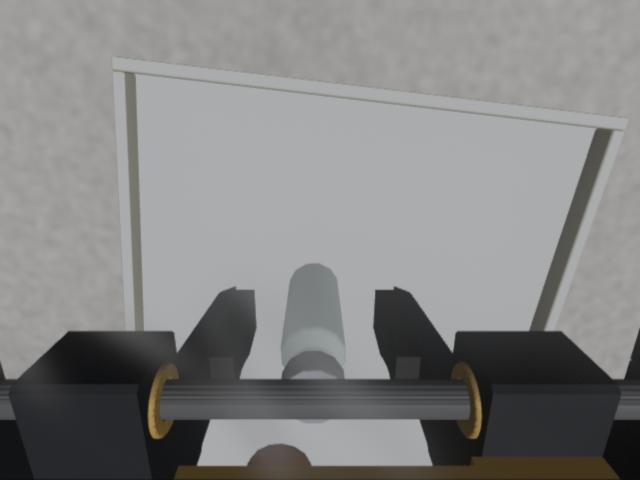

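Still closing, with the vial centred between the fingers.

Emit:
{"method": "step_arm", "body": {
  "deltas": [
    [15,0,0,0,0,0,0],
    [15,0,0,0,0,0,0],
    [15,0,0,0,0,0,0],
    [15,0,0,0,0,0,0],
    [15,0,0,0,0,0,0]
  ]
}}

```text
clock: 3.35
position: [498.4, 257.0, 27.7]
ee_rot: [0.061, 0.998, -0.0, -0.0]
ft_force: [0.4, 0.4, -0.8]
gripper_width: 0.253
```

Emit:
{"method": "step_arm", "body": {
  "deltas": [
    [15,0,0,0,0,0,0],
    [15,0,0,0,0,0,0],
    [15,0,0,-2,0,0,0],
    [15,0,0,-4,0,0,0],
    [15,0,0,-6,0,0,0]
  ]
}}

```text
clock: 3.85
position: [498.5, 257.0, 33.9]
ee_rot: [0.061, 0.998, 0.0, 0.0]
ft_force: [0.8, 0.1, -0.7]
gripper_width: 0.254
```

Emit:
{"method": "step_arm", "body": {
  "deltas": [
    [15,0,0,-20,0,0,0],
    [15,0,0,-50,0,0,0],
    [15,0,0,-85,0,0,0],
    [15,0,0,-120,0,0,0],
    [15,0,0,-150,0,0,0]
  ]
}}

```text
clock: 4.35
position: [498.7, 257.1, 186.0]
ee_rot: [0.061, 0.998, 0.0, 0.001]
ft_force: [0.3, -0.1, -1.3]
gripper_width: 0.25
```

```bash
python3 -c "
from h import *
go([530,-83,190],173)"
```

```text
delta [array([ -72.4, -333.8,   -4.1]), array([0.03, 0.08, 0.02])] n 341.6 at [498.7 257.1 186. ] t 4.35 F [ 0.3  -0.11 -1.25] w 22.1
```

Emit:
{"method": "step_arm", "body": {
  "deltas": [
    [15,-6,-25,-1,0,0,0],
    [15,-14,-65,-2,0,0,0],
    [15,-23,-105,-3,0,0,0],
    [15,-31,-145,-4,0,0,0],
    [15,-40,-185,-4,0,0,0]
  ]
}}

```text
clock: 4.85
position: [515.6, 67.1, 188.2]
ee_rot: [0.061, 0.998, -0.0, 0.0]
ft_force: [0.6, -0.6, -0.7]
gripper_width: 0.256
```

Emit:
{"method": "step_arm", "body": {
  "deltas": [
    [15,-9,-40,0,0,0,0],
    [15,-17,-80,0,0,0,0],
    [15,-25,-115,0,0,0,0],
    [15,-31,-140,0,0,0,0],
    [15,-32,-149,0,0,0,0]
  ]
}}

```text
clock: 5.35
position: [529.5, -85.7, 188.0]
ee_rot: [0.062, 0.998, -0.0, 0.0]
ft_force: [-0.9, 0.1, -0.8]
gripper_width: 0.254
```

Emit:
{"method": "step_arm", "body": {
  "deltas": [
    [15,0,0,0,0,0,0],
    [15,0,0,0,0,0,0],
    [15,0,0,0,0,0,0],
    [15,0,0,0,0,0,0],
    [15,0,0,0,0,0,0]
  ]
}}

```text
clock: 5.85
position: [529.3, -82.3, 187.7]
ee_rot: [0.06, 0.998, 0.0, -0.0]
ft_force: [-0.1, 0.0, -0.4]
gripper_width: 0.261
```

```bash
python3 -c "
from h import *
go([530,-83,190],173)
s,c=snap('wrist','w5');go([530,-83,190],173)"
```

```text
delta [array([-0.8, -0.6, -2.3]), array([ 0. , -0. ,  0.1])] n 2.5 at [529.3 -82.3 187.7] t 5.85 F [-0.12  0.   -0.4 ] w 23.0
delta [array([-0.7, -0.4, -2.2]), array([0.  , 0.  , 0.08])] n 2.4 at [529.3 -82.5 187.8] t 5.9 F [ 0.37  0.56 -0.43] w 21.9
```

View pics/w5.png

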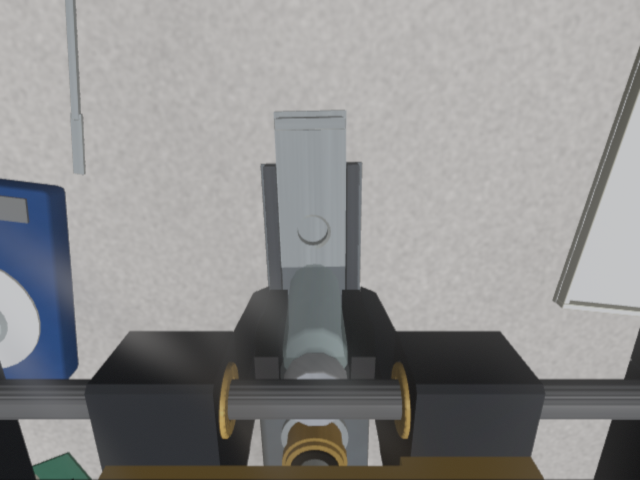

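```bash
python3 - <<'E'
from h import *
f=cv2.imread('pics/w5.png')
cv2.imwrite('pics/c6.png',cv2.resize(f[95:295,245:385],None,fx=3,fy=3,interpolation=cv2.INTER_CUBIC))
cv2.imwrite('pics/c7.png',cv2.resize(f[190:290,260:370],None,fx=6,fy=6,interpolation=cv2.INTER_CUBIC))
E
```

```text
(no output)
```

View pics/c6.png

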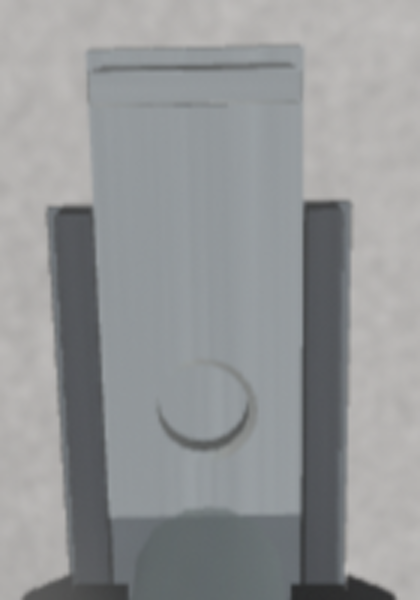

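View pics/c7.png

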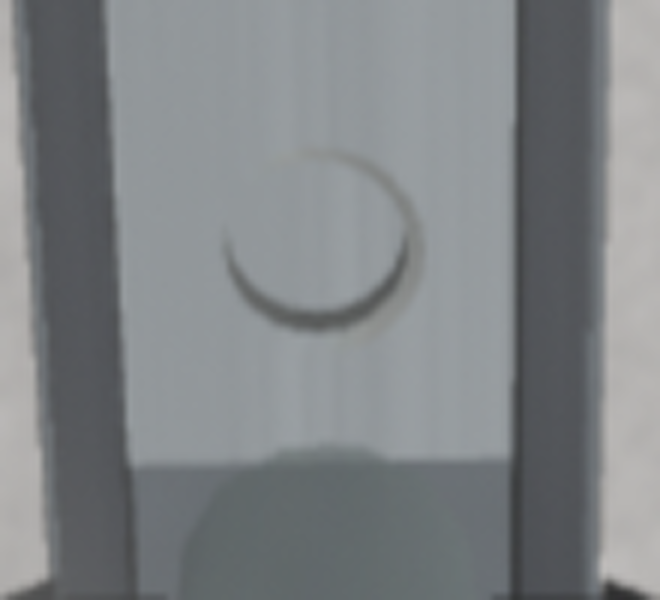

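```bash
python3 - <<'E'
from h import *
W=load('w5');S=load('scene0');D=load('side0')
c=lambda x,y:(W,260+x/6,190+y/6)
P=onz(*c(316.5,243),18);print('pocket',P)
L=[onz(*c(105,0),20),onz(*c(131,480),20)];R=[onz(*c(517,0),20),onz(*c(513,480),20)]
for a,b in (L,R): print(a.round(1),b.round(1),np.degrees(np.arctan2(*(b-a)[1::-1])))
print('width',np.linalg.norm(R[0]-L[0]))
s=W[0];Rr=Rot.from_quat(s['ee_rot']);
F=onz(*c(325,445),s['position'][2]-23); print('foot back edge in tool',Rr.inv().apply(F-s['position']))
# inverse: pocket in tool
print('pocket tool',Rr.inv().apply(P-s['position']))
g=lambda x,y:(W,245+x/3,95+y/3)
print('plate top front', onz(*g(88,48),50),onz(*g(301,45),50))
print('tri pocket', tri(c(316.5,243),(D,311.2,265.6)))
E
```

```text
pocket [550.35482618 -85.90091747  18.        ]
[ 511.7 -110.1   20. ] [ 582.5 -117.    20. ] -5.623963571427443
[518.5 -54.6  20. ] [589.2 -61.9  20. ] -5.918649969864899
width 55.91322980464887
foot back edge in tool [11.02344154  0.28171039 23.00040933]
pocket tool [-21.34417855  -1.02182141 169.7394542 ]
plate top front [ 450.25244057 -100.18359366   50.        ] [455.52119313 -51.44990943  50.        ]
tri pocket (array([549.10454444, -86.0882189 ,  18.22703699]), [np.float64(1.136150138553964), np.float64(1.1361501385539907)])
```

```bash
python3 -c "
from h import *
go([550,-86,58],174)"
```

```text
delta [array([-20.9,  -1. , 129.8]), array([ 0.  ,  0.  , -0.92])] n 131.4 at [529.3 -82.5 187.8] t 5.9 F [ 0.37  0.56 -0.43] w 21.9
```

Emit:
{"method": "step_arm", "body": {
  "deltas": [
    [15,-8,0,30,0,0,-0.5],
    [15,-16,-1,65,0,0,-1],
    [15,-21,-1,98,0,0,-1],
    [15,-21,-1,120,0,0,-1],
    [15,-21,-1,130,0,0,-1]
  ]
}}

```text
clock: 6.4
position: [548.5, -86.0, 55.2]
ee_rot: [0.052, 0.999, 0.001, -0.002]
ft_force: [-0.1, -0.2, -0.5]
gripper_width: 0.255
```

Emit:
{"method": "step_arm", "body": {
  "deltas": [
    [15,0,0,0,0,0,0],
    [15,0,0,0,0,0,0],
    [15,0,0,0,0,0,0],
    [15,0,0,0,0,0,0],
    [15,0,0,0,0,0,0]
  ]
}}

```text
clock: 6.9
position: [550.6, -87.0, 58.7]
ee_rot: [0.052, 0.999, -0.0, 0.001]
ft_force: [-0.3, 0.1, -0.4]
gripper_width: 0.255
```

```bash
python3 -c "
from h import *
go([550,-86,58],174)
s,c=snap('wrist','w6');s,d=snap('side','s6');go([550,-86,58],174)
f=cv2.imread('pics/w6.png');g=cv2.imread('pics/s6.png')
a=cv2.resize(f[180:330,240:390],(600,600),interpolation=cv2.INTER_CUBIC)
cv2.imwrite('pics/c8.png',a)
cv2.imwrite('pics/c9.png',cv2.resize(g[170:300,230:370],None,fx=4.5,fy=4.5,interpolation=cv2.INTER_CUBIC))
"
```

```text
delta [array([0.7, 0.9, 0.7]), array([-0.03,  0.09,  0.02])] n 1.4 at [550.6 -87.   58.7] t 6.9 F [-0.31  0.05 -0.45] w 22.5
delta [array([0.4, 0.9, 0.3]), array([-0.01,  0.05,  0.02])] n 1.0 at [550.3 -86.9  58.3] t 7.0 F [-0.56 -0.82  0.25] w 22.5
```

View pics/c8.png

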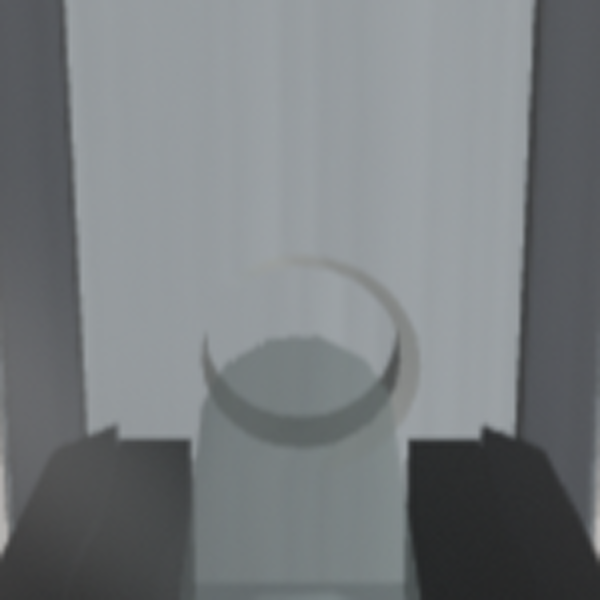

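View pics/c9.png

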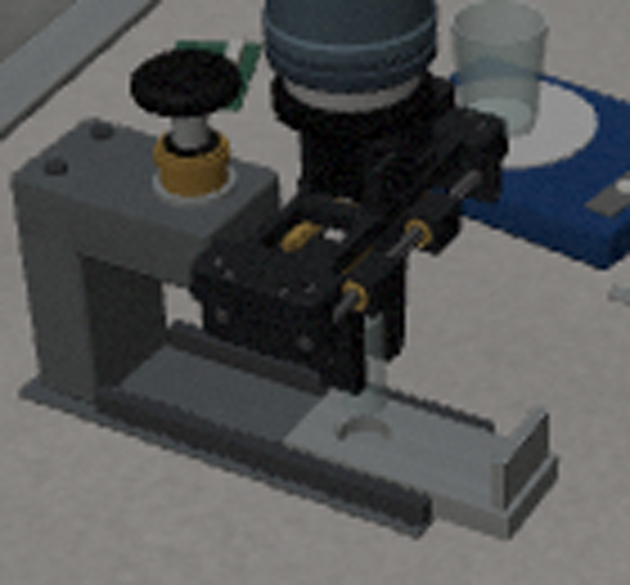

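```bash
python3 - <<'E'
from h import *
W=load('w6');s=W[0];R=Rot.from_quat(s['ee_rot']);p=s['position']
c=lambda x,y,z:R.inv().apply(onz(W,240+x/4,180+y/4,z)-p).round(2)
print('top rim->centre x', c(302,257,20)-[15.5,0,0], 'bottom', c(302,447,17.5)+[13,0,0],'left/right',c(203,345,17.5),c(402,345,17.5), 'outer right',c(420,350,20)-[0,15.5,0])
for z in (p[2]-23,p[2]-24): print('foot',c(308,335,z)-[11.5,0,0])
print('foot sides', c(197,440,p[2]-23),c(405,440,p[2]-23))
E
```

```text
top rim->centre x [-0.43  0.94 38.67] bottom [ 0.3   0.96 41.22] left/right [  2.   -11.85  41.2 ] [ 1.99 13.88 41.19] outer right [ 2.39  0.52 38.69]
foot [-0.26  1.6  22.98]
foot [-0.69  1.61 23.98]
foot sides [ -2.35 -11.61  23.01] [-2.36 13.18 23.  ]
```

Emit:
{"method": "step_arm", "body": {
  "deltas": [
    [15,0,0,6,0,0,0],
    [15,0,0,12,0,0,0],
    [15,0,0,16,0,0,0],
    [15,0,0,20,0,0,0],
    [15,0,0,23,0,0,0]
  ]
}}

```text
clock: 7.5
position: [549.8, -86.7, 34.1]
ee_rot: [0.052, 0.999, 0.0, -0.0]
ft_force: [0.4, 0.8, 0.1]
gripper_width: 0.255
```

Emit:
{"method": "step_arm", "body": {
  "deltas": [
    [15,0,0,1,0,0,0],
    [15,0,0,2,0,0,0],
    [15,0,0,3,0,0,0],
    [15,0,0,3,0,0,0],
    [15,0,0,3,0,0,0]
  ]
}}

```text
clock: 8.0
position: [550.1, -86.8, 31.8]
ee_rot: [0.052, 0.999, -0.0, 0.0]
ft_force: [-0.1, -0.1, -0.2]
gripper_width: 0.253
```

```bash
python3 -c "
from h import *
go([550,-86,31],174)
s,c=snap('wrist','w7')
f=cv2.imread('pics/w7.png')
a=cv2.resize(f[180:330,240:390],(600,600),interpolation=cv2.INTER_CUBIC)
cv2.imwrite('pics/c10.png',a)
"
```

```text
delta [array([0.2, 0.8, 0.8]), array([-0.  ,  0.01,  0.02])] n 1.2 at [550.1 -86.8  31.8] t 8.0 F [-0.09 -0.1  -0.24] w 22.3
```

View pics/c10.png

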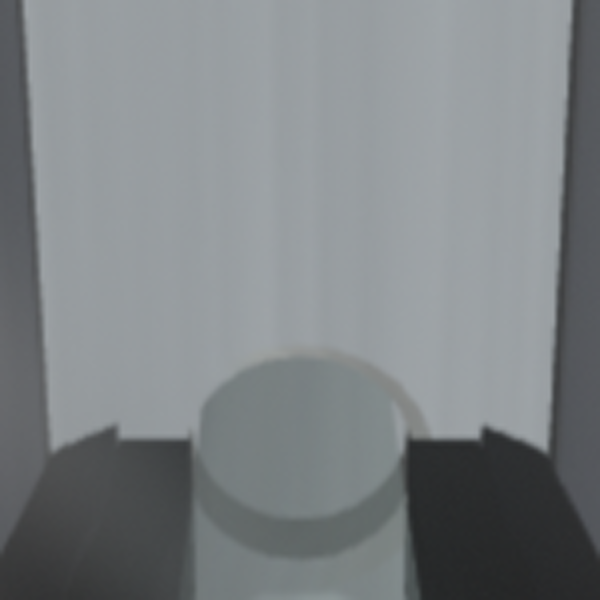

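The foot is inside the pocket with no contact force, so I'll lower the last millimetre and open.

Emit:
{"method": "step_arm", "body": {
  "deltas": [
    [15,0,0,0.4,0,0,0],
    [15,0,0,0.8,0,0,0],
    [15,0,0,1,0,0,0],
    [15,0,0,1,0,0,0],
    [15,0,0,1,0,0,0]
  ]
}}

```text
clock: 8.55
position: [550.0, -86.8, 30.7]
ee_rot: [0.052, 0.999, 0.0, -0.0]
ft_force: [0.7, -0.1, -0.7]
gripper_width: 0.256
```

Emit:
{"method": "step_arm", "body": {
  "deltas": [
    [24,0,0,0,0,0,0],
    [26,0,0,0,0,0,0],
    [30,0,0,0,0,0,0],
    [38,0,0,0,0,0,0],
    [46,0,0,0,0,0,0]
  ]
}}

```text
clock: 9.05
position: [550.0, -86.8, 30.7]
ee_rot: [0.052, 0.999, -0.0, 0.0]
ft_force: [-0.1, -0.7, -0.4]
gripper_width: 0.497
```

Emit:
{"method": "step_arm", "body": {
  "deltas": [
    [46,0,0,-5,0,0,0],
    [46,0,0,-15,0,0,0],
    [46,0,0,-30,0,0,0],
    [46,0,0,-50,0,0,0],
    [46,0,0,-70,0,0,0]
  ]
}}

```text
clock: 9.55
position: [550.3, -86.9, 102.7]
ee_rot: [0.052, 0.999, -0.0, 0.0]
ft_force: [0.6, 0.2, -0.2]
gripper_width: 0.519
```

```bash
python3 -c "
from h import *
go([550,-86,31],174)
s,c=snap('wrist','w8')
"
```

```text
delta [array([ 0.5,  0.8, 71.7]), array([-0.01,  0.05,  0.02])] n 71.7 at [550.3 -86.9 102.7] t 9.55 F [ 0.59  0.22 -0.2 ] w 45.8
```

View pics/w8.png

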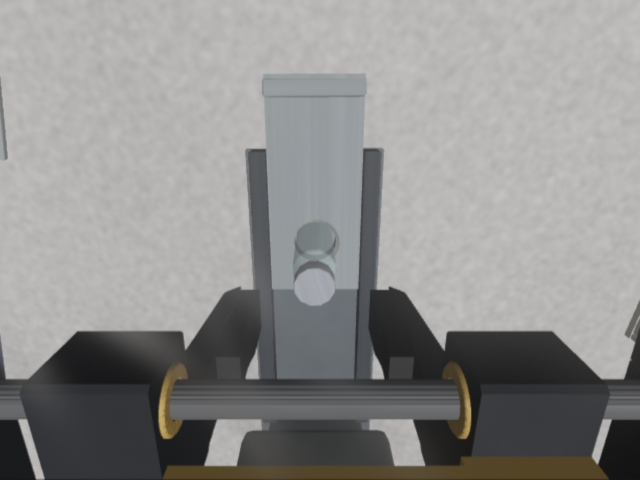

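```bash
python3 -c "
from h import *
W=load('w8')
print(onz(W,263,76,50),onz(W,366,75,50), onz(W,314.5,285,84))
go([416.7,-73,105],174)"
```

```text
[ 454.26048294 -100.63680135   50.        ] [458.8935644  -52.51096371  50.        ] [547.99085623 -86.18887494  84.        ]
delta [array([136.7,   0.4,   0.5]), array([-0.1 ,  0.37,  0.04])] n 136.7 at [552.6 -87.6 106.4] t 9.6 F [ 1.73 -1.2   1.44] w 46.0
```

Emit:
{"method": "step_arm", "body": {
  "deltas": [
    [46,12,0,0,0,0,0],
    [30,45,0,0,0,0,0],
    [0,85,0,0,0,0,0],
    [0,118,0,0,0,0,0],
    [0,136,0,0,0,0,0]
  ],
  "squeeze": 30
}}

```text
clock: 10.1
position: [412.4, -71.9, 100.7]
ee_rot: [0.052, 0.999, 0.0, -0.0]
ft_force: [0.2, -0.1, 0.4]
gripper_width: 0.179
```

Emit:
{"method": "step_arm", "body": {
  "deltas": [
    [0,0,0,10,0,0,0],
    [0,0,0,35,0,0,0],
    [0,0,0,55,0,0,0],
    [0,0,0,68,0,0,0],
    [0,0,0,72,0,0,0]
  ]
}}

```text
clock: 10.6
position: [414.8, -72.5, 27.4]
ee_rot: [0.052, 0.999, 0.0, -0.001]
ft_force: [0.3, 0.6, 0.1]
gripper_width: 0.001
```

Emit:
{"method": "step_arm", "body": {
  "deltas": [
    [0,0,0,0,0,0,0],
    [0,0,0,0,0,0,0],
    [0,0,0,0,0,0,0],
    [0,0,0,0,0,0,0],
    [0,0,0,0,0,0,0]
  ]
}}

```text
clock: 11.1
position: [415.1, -72.8, 29.1]
ee_rot: [0.052, 0.999, -0.0, 0.0]
ft_force: [-0.6, -0.6, -0.4]
gripper_width: 0.007
```

```bash
python3 -c "
from h import *
go([446,-76,32],174)
s,c=snap('wrist','w9')
s,c=snap('side','s9')
g=cv2.imread('pics/s9.png')
cv2.imwrite('pics/c11.png',cv2.resize(g[170:320,230:410],None,fx=4,fy=4,interpolation=cv2.INTER_CUBIC))
"
```

```text
delta [array([-31.1,   0. ,  -2.8]), array([-0.02,  0.05,  0.02])] n 31.2 at [415.1 -72.8  29.1] t 11.1 F [-0.58 -0.57 -0.42] w 0.6
```

View pics/w9.png

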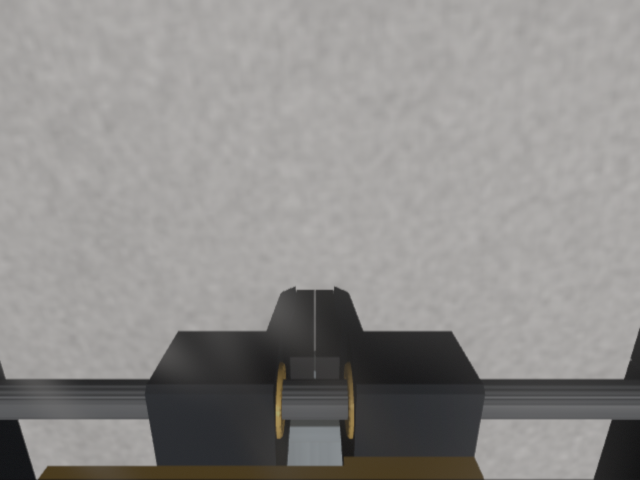

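View pics/c11.png

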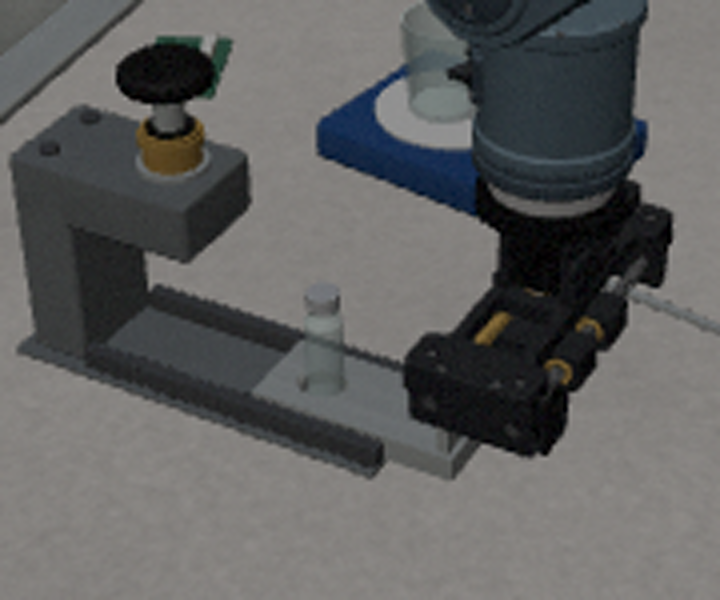

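Emit:
{"method": "step_arm", "body": {
  "deltas": [
    [0,-6,0,-1,0,0,0],
    [0,-15,0,-3,0,0,0],
    [0,-22,0,-3,0,0,0],
    [0,-26,0,-3,0,0,0],
    [0,-29,0,-3,0,0,0]
  ]
}}

```text
clock: 11.7
position: [444.2, -75.7, 31.7]
ee_rot: [0.052, 0.999, -0.0, 0.0]
ft_force: [0.4, -0.4, -0.2]
gripper_width: 0.005
```

Emit:
{"method": "step_arm", "body": {
  "deltas": [
    [0,-2,0,0,0,0,0],
    [0,-4,0,0,0,0,0],
    [0,-7,0,0,0,0,0],
    [0,-10,0,0,0,0,0],
    [0,-13,0,0,0,0,0]
  ]
}}

```text
clock: 12.2
position: [456.3, -76.8, 31.5]
ee_rot: [0.052, 0.999, 0.0, -0.0]
ft_force: [-2.1, 0.5, -0.9]
gripper_width: 0.004
```

Emit:
{"method": "step_arm", "body": {
  "deltas": [
    [0,-4,0,0,0,0,0],
    [0,-9,0,0,0,0,0],
    [0,-14,0,0,0,0,0],
    [0,-19,0,0,0,0,0],
    [0,-24,0,0,0,0,0]
  ]
}}

```text
clock: 12.7
position: [480.8, -79.4, 31.6]
ee_rot: [0.052, 0.999, 0.0, -0.0]
ft_force: [-2.7, 1.0, -1.0]
gripper_width: 0.002
```

```bash
python3 -c "
from h import *
go([446,-76,32],174)
s,c=snap('side','s10')
g=cv2.imread('pics/s10.png')
cv2.imwrite('pics/c12.png',cv2.resize(g[170:320,230:410],None,fx=4,fy=4,interpolation=cv2.INTER_CUBIC))
"
```

```text
delta [array([35. , -0.2, -0.3]), array([ 0.01, -0.01,  0.02])] n 35.0 at [480.8 -79.4  31.6] t 12.7 F [-2.67  1.   -1.  ] w 0.2
```

View pics/c12.png

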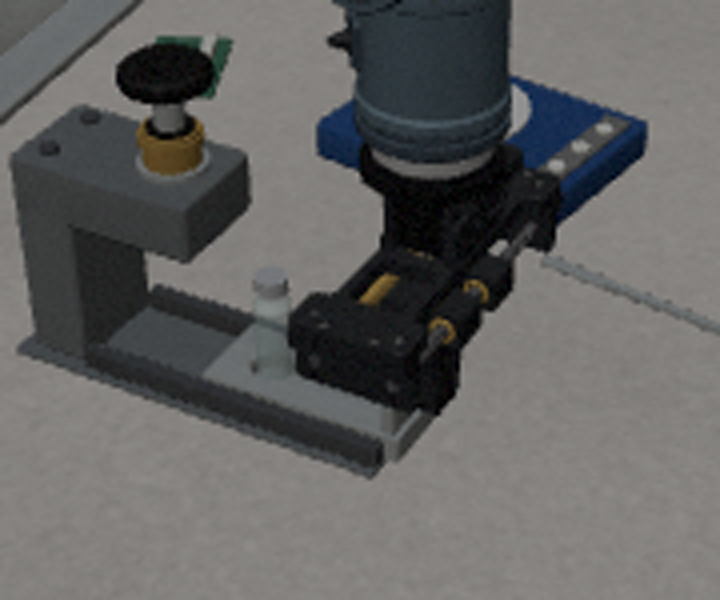

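Emit:
{"method": "step_arm", "body": {
  "deltas": [
    [0,-5,0,0,0,0,0],
    [0,-11,0,0,0,0,0],
    [0,-17,0,0,0,0,0],
    [0,-23,0,0,0,0,0],
    [0,-29,0,0,0,0,0]
  ]
}}

```text
clock: 13.25
position: [509.9, -82.6, 31.8]
ee_rot: [0.052, 0.999, -0.0, 0.0]
ft_force: [-1.9, -0.2, 0.8]
gripper_width: 0.002
```

Emit:
{"method": "step_arm", "body": {
  "deltas": [
    [0,-5,0,0,0,0,0],
    [0,-10,0,0,0,0,0],
    [0,-15,0,0,0,0,0],
    [0,-19,0,0,0,0,0],
    [0,-22,0,0,0,0,0]
  ]
}}

```text
clock: 13.75
position: [531.5, -84.8, 31.7]
ee_rot: [0.052, 0.999, 0.0, 0.0]
ft_force: [-0.9, 0.9, 0.7]
gripper_width: 0.004
```

Emit:
{"method": "step_arm", "body": {
  "deltas": [
    [0,-2,0,0,0,0,0],
    [0,-4,0,0,0,0,0],
    [0,-6,0,0,0,0,0],
    [0,-7,0,0,0,0,0],
    [0,-8,0,0,0,0,0]
  ]
}}

```text
clock: 14.25
position: [539.1, -85.6, 31.7]
ee_rot: [0.052, 0.999, 0.0, -0.0]
ft_force: [-2.6, 0.9, 0.2]
gripper_width: 0.004
```

Now in small steps until the force rises at the stop.

Emit:
{"method": "step_arm", "body": {
  "deltas": [
    [0,-1,0,0,0,0,0],
    [0,-2,0,0,0,0,0],
    [0,-3,0,0,0,0,0],
    [0,-4,0,0,0,0,0],
    [0,-4,0,0,0,0,0]
  ]
}}

```text
clock: 14.75
position: [540.7, -85.7, 31.6]
ee_rot: [0.052, 0.999, 0.0, -0.003]
ft_force: [-12.1, 1.2, 10.0]
gripper_width: 0.006
```

Emit:
{"method": "step_arm", "body": {
  "deltas": [
    [0,-0.6,0,0,0,0,0],
    [0,-1.2,0,0,0,0,0],
    [0,-1.8,0,0,0,0,0],
    [0,-2.4,0,0,0,0,0],
    [0,-2.4,0,0,0,0,0]
  ]
}}

```text
clock: 15.25
position: [540.7, -85.7, 31.6]
ee_rot: [0.052, 0.999, 0.001, -0.005]
ft_force: [-22.1, -0.0, 19.8]
gripper_width: 0.002
```

Emit:
{"method": "step_arm", "body": {
  "deltas": [
    [0,2,0,0,0,0,0],
    [0,5,0,0,0,0,0],
    [0,12,0,0,0,0,0],
    [0,25,0,0,0,0,0],
    [0,45,0,0,0,0,0]
  ]
}}

```text
clock: 15.75
position: [501.4, -82.1, 32.1]
ee_rot: [0.052, 0.999, -0.0, 0.001]
ft_force: [-0.2, 0.1, -0.2]
gripper_width: 0.009
```

Emit:
{"method": "step_arm", "body": {
  "deltas": [
    [0,2,0,-20,0,0,0],
    [0,2,0,-60,0,0,0],
    [0,2,0,-105,0,0,0],
    [0,2,0,-150,0,0,0],
    [0,2,0,-195,0,0,0]
  ]
}}

```text
clock: 16.25
position: [498.6, -81.5, 228.7]
ee_rot: [0.052, 0.999, -0.0, 0.001]
ft_force: [0.1, -0.1, -1.0]
gripper_width: 0.008
```

```bash
python3 -c "
from h import *
go([580,-88,250],174)
s,c=snap('side','s11')
s,c=snap('wrist','w11')
go([580,-88,250],174)
g=cv2.imread('pics/s11.png')
cv2.imwrite('pics/c13.png',cv2.resize(g[170:300,220:350],None,fx=4.6,fy=4.6,interpolation=cv2.INTER_CUBIC))
"
```

```text
delta [array([-81.7,   2. , -21.2]), array([-0.02,  0.07,  0.01])] n 84.4 at [498.6 -81.5 228.7] t 16.25 F [ 0.14 -0.11 -1.04] w 0.7
delta [array([-77.7,   3. , -15. ]), array([-0.23,  0.76,  0.03])] n 79.2 at [502.6 -83.  234. ] t 16.35 F [ 0.35 -1.11  0.54] w 0.2
```

View pics/c13.png

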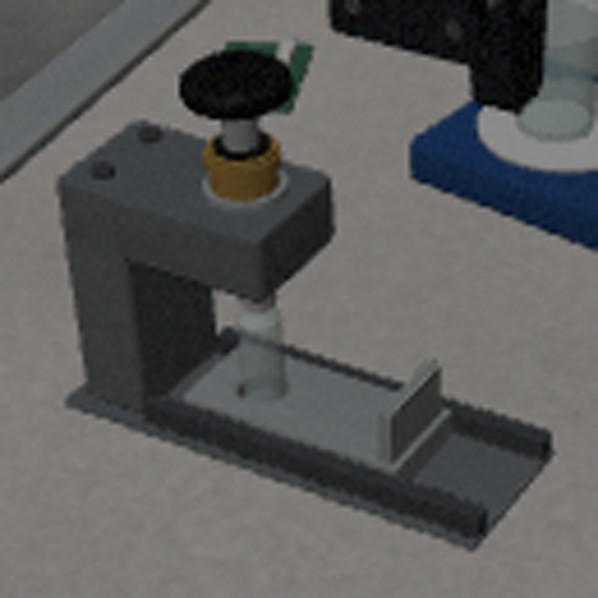

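View pics/w11.png

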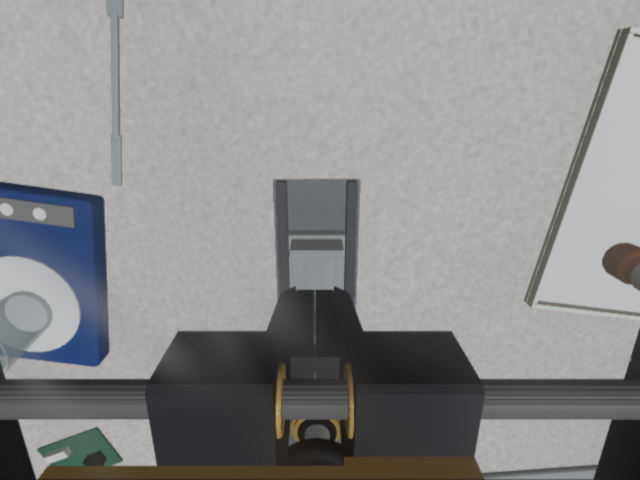

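```bash
python3 - <<'E'
from h import *
W=load('w11');f=cv2.imread('pics/w11.png')
cv2.imwrite('pics/c14.png',cv2.resize(f[165:305,245:385],(600,600),interpolation=cv2.INTER_CUBIC))
S=load('scene0');D=load('side0')
# side view checks
D=load('s11'); d=lambda x,y,z:onz(D,220+x/4.6,170+y/4.6,z).round(1)
print('plate top', d(385,412,50),d(440,363,50),'rail front ends z20',d(488,510,20),d(551,432,20),'knob',d(236,80,206))
E
```

```text
plate top [555.1 -63.2  50. ] [ 546.6 -110.4   50. ] rail front ends z20 [493.7 -46.7  20. ] [ 488.  -114.8   20. ] knob [636.3 -86.1 206. ]
```

View pics/c14.png

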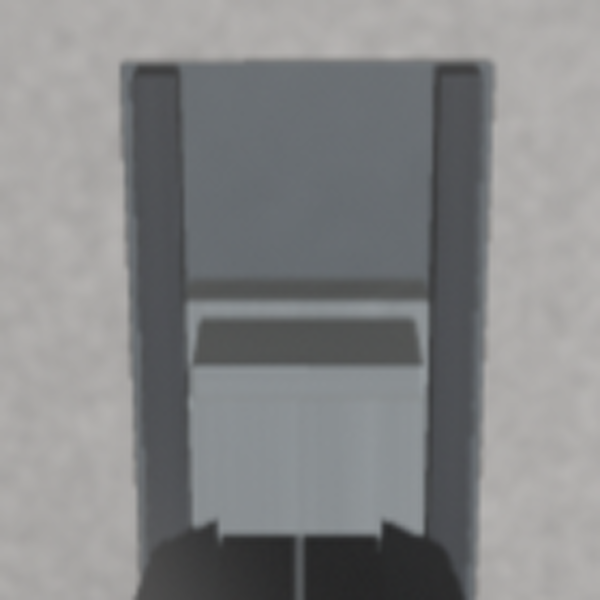

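```bash
python3 - <<'E'
from h import *
W=load('w11');k=140/600
c=lambda x,y,z:onz(W,245+x*k,165+y*k,z)
a=(c(155,70,20)+c(460,68,20))/2; e=(c(127,63,0)+c(492,63,0))/2; b=(c(197,364,50)+c(422,364,50))/2; b2=c(310,320,20)
print(a,e,b,b2); u=np.array([np.cos(.105),-np.sin(.105),0])
print('rail end->plate',(b-a)@u,(b2-a)@u,(b-e)@u,'expect 56; plunger axis',b+94*u)
E
```

```text
[493.77357342 -80.19671575  20.        ] [496.64724715 -79.99206237   0.        ] [550.74859497 -85.68843037  50.        ] [551.99600577 -85.60375594  20.        ]
rail end->plate 57.236806258527544 58.468472532224176 54.40040824786383 expect 56; plunger axis [644.23089587 -95.54030424  50.        ]
```

```bash
python3 -c "
from h import *
go([643,-95.5,230],174)"
```

```text
delta [array([-140.9,    2.2,    5.9]), array([-0.23,  0.76,  0.03])] n 141.1 at [502.6 -83.  234. ] t 16.35 F [ 0.35 -1.11  0.54] w 0.2
```

Emit:
{"method": "step_arm", "body": {
  "deltas": [
    [0,-20,0,0,0,0,0],
    [0,-60,1,0,0,0,0],
    [0,-100,1,0,0,0,0],
    [0,-130,2,0,0,0,0],
    [0,-142,2,0,0,0,0]
  ]
}}

```text
clock: 16.85
position: [642.2, -94.5, 225.4]
ee_rot: [0.052, 0.999, 0.0, 0.0]
ft_force: [0.2, -1.5, -0.4]
gripper_width: 0.003
```

Emit:
{"method": "step_arm", "body": {
  "deltas": [
    [0,0,0,0,0,0,0],
    [0,0,0,0,0,0,0],
    [0,0,0,0,0,0,0],
    [0,0,0,0,0,0,0],
    [0,0,0,0,0,0,0]
  ]
}}

```text
clock: 17.35
position: [639.8, -94.2, 227.1]
ee_rot: [0.052, 0.999, -0.0, 0.0]
ft_force: [0.1, 0.6, -0.0]
gripper_width: 0.006
```

```bash
python3 -c "
from h import *
go([643,-95.5,206],174)
snap('side','s12');snap('scene','k12')
g=cv2.imread('pics/s12.png');k=cv2.imread('pics/k12.png')
cv2.imwrite('pics/c15.png',np.hstack([cv2.resize(x,(400,600),interpolation=cv2.INTER_CUBIC) for x in (g[130:250,235:315],k[200:350,265:365])]))
go([643,-95.5,206],174)"
```

```text
delta [array([-3.3, -0.9, 21.1]), array([-0.01,  0.03,  0.01])] n 21.4 at [639.8 -94.2 227.1] t 17.35 F [ 0.1   0.56 -0.  ] w 0.5
delta [array([-3.2, -0.9, 21. ]), array([-0.01,  0.02,  0.01])] n 21.3 at [639.9 -94.2 227. ] t 17.45 F [0.69 0.87 0.27] w 0.7
```

View pics/c15.png

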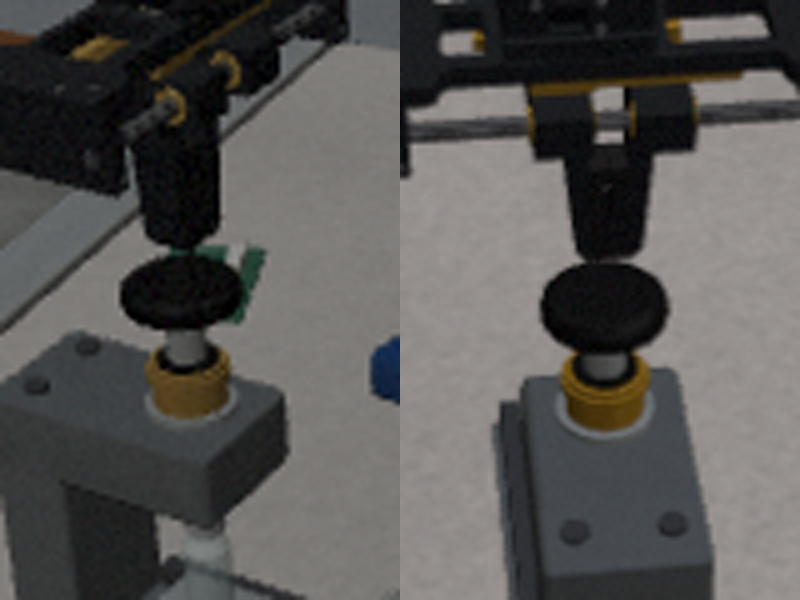

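Emit:
{"method": "step_arm", "body": {
  "deltas": [
    [0,-3,-1,4,0,0,0],
    [0,-3,-1,9,0,0,0],
    [0,-3,-1,14,0,0,0],
    [0,-3,-1,17,0,0,0],
    [0,-3,-1,19,0,0,0]
  ]
}}

```text
clock: 17.95
position: [642.7, -95.4, 206.9]
ee_rot: [0.052, 0.999, 0.0, -0.001]
ft_force: [0.6, 0.7, -0.2]
gripper_width: 0.002
```

Emit:
{"method": "step_arm", "body": {
  "deltas": [
    [0,0,0,2,0,0,0],
    [0,0,0,4,0,0,0],
    [0,0,0,6,0,0,0],
    [0,0,0,8,0,0,0],
    [0,0,0,10,0,0,0]
  ]
}}

```text
clock: 18.45
position: [642.9, -95.5, 197.9]
ee_rot: [0.052, 0.999, 0.0, -0.0]
ft_force: [-4.1, 0.7, 5.4]
gripper_width: 0.006
```

Emit:
{"method": "step_arm", "body": {
  "deltas": [
    [0,0,0,1.5,0,0,0],
    [0,0,0,3,0,0,0],
    [0,0,0,4.5,0,0,0],
    [0,0,0,6,0,0,0],
    [0,0,0,6,0,0,0]
  ]
}}

```text
clock: 18.95
position: [642.9, -95.5, 191.9]
ee_rot: [0.052, 0.999, -0.0, -0.0]
ft_force: [-4.2, -0.0, 6.0]
gripper_width: 0.001
```

Emit:
{"method": "step_arm", "body": {
  "deltas": [
    [0,0,0,0.5,0,0,0],
    [0,0,0,1,0,0,0],
    [0,0,0,1.5,0,0,0],
    [0,0,0,2,0,0,0],
    [0,0,0,2,0,0,0]
  ]
}}

```text
clock: 19.45
position: [642.9, -95.5, 190.1]
ee_rot: [0.052, 0.999, -0.0, -0.0]
ft_force: [-4.6, 1.1, 6.4]
gripper_width: 0.004
```

Emit:
{"method": "step_arm", "body": {
  "deltas": [
    [0,0,0,0.5,0,0,0],
    [0,0,0,1,0,0,0],
    [0,0,0,1.5,0,0,0],
    [0,0,0,1.5,0,0,0],
    [0,0,0,1.5,0,0,0]
  ]
}}

```text
clock: 19.95
position: [642.9, -95.5, 188.7]
ee_rot: [0.052, 0.999, -0.0, -0.0]
ft_force: [-4.7, 0.7, 7.2]
gripper_width: 0.009
```

Emit:
{"method": "step_arm", "body": {
  "deltas": [
    [0,0,0,0.5,0,0,0],
    [0,0,0,1,0,0,0],
    [0,0,0,1.5,0,0,0],
    [0,0,0,1.5,0,0,0],
    [0,0,0,1.5,0,0,0]
  ]
}}

```text
clock: 20.45
position: [642.9, -95.5, 187.3]
ee_rot: [0.052, 0.999, -0.0, 0.0]
ft_force: [-4.0, 0.5, 7.3]
gripper_width: 0.005
```

Emit:
{"method": "step_arm", "body": {
  "deltas": [
    [0,0,0,0.5,0,0,0],
    [0,0,0,1,0,0,0],
    [0,0,0,1.5,0,0,0],
    [0,0,0,1.5,0,0,0],
    [0,0,0,1.5,0,0,0]
  ]
}}

```text
clock: 20.95
position: [643.0, -95.5, 185.8]
ee_rot: [0.052, 0.999, -0.0, 0.0]
ft_force: [-5.2, 1.1, 7.7]
gripper_width: 0.004
```

Emit:
{"method": "step_arm", "body": {
  "deltas": [
    [0,0,0,0.5,0,0,0],
    [0,0,0,1,0,0,0],
    [0,0,0,1.5,0,0,0],
    [0,0,0,1.5,0,0,0],
    [0,0,0,1.5,0,0,0]
  ]
}}

```text
clock: 21.45
position: [642.9, -95.5, 184.8]
ee_rot: [0.052, 0.999, -0.0, 0.0]
ft_force: [-5.8, 1.7, 9.2]
gripper_width: 0.005
```

Emit:
{"method": "step_arm", "body": {
  "deltas": [
    [0,0,0,0.5,0,0,0],
    [0,0,0,1,0,0,0],
    [0,0,0,1,0,0,0],
    [0,0,0,1,0,0,0],
    [0,0,0,1,0,0,0]
  ]
}}

```text
clock: 21.95
position: [643.0, -95.5, 184.4]
ee_rot: [0.052, 0.999, -0.0, 0.0]
ft_force: [-7.2, 1.8, 13.0]
gripper_width: 0.009
```

Emit:
{"method": "step_arm", "body": {
  "deltas": [
    [0,0,0,0.5,0,0,0],
    [0,0,0,1,0,0,0],
    [0,0,0,1.2,0,0,0],
    [0,0,0,1.2,0,0,0],
    [0,0,0,1.2,0,0,0]
  ]
}}

```text
clock: 22.45
position: [643.0, -95.5, 183.9]
ee_rot: [0.052, 0.999, -0.0, 0.0]
ft_force: [-9.7, 2.8, 15.8]
gripper_width: 0.009
```

Emit:
{"method": "step_arm", "body": {
  "deltas": [
    [0,0,0,0,0,0,0],
    [0,0,0,0,0,0,0],
    [0,0,0,0,0,0,0],
    [0,0,0,0,0,0,0],
    [0,0,0,0,0,0,0]
  ]
}}

```text
clock: 22.95
position: [643.0, -95.5, 183.8]
ee_rot: [0.052, 0.999, -0.0, 0.0]
ft_force: [-8.6, 2.4, 15.6]
gripper_width: 0.007
```

```bash
python3 -c "
from h import *
go([643,-95.5,206],174)"
```

```text
delta [array([  0. ,  -0. , -22.2]), array([-0.02,  0.04,  0.03])] n 22.2 at [643.  -95.5 183.8] t 22.95 F [-8.56  2.39 15.56] w 0.6
```

Held at about 15.7 N for roughly 0.8 s, so now I'll release smoothly.

Emit:
{"method": "step_arm", "body": {
  "deltas": [
    [0,0,0,-3,0,0,0],
    [0,0,0,-7,0,0,0],
    [0,0,0,-12,0,0,0],
    [0,0,0,-17,0,0,0],
    [0,0,0,-22,0,0,0]
  ]
}}

```text
clock: 23.45
position: [642.9, -95.4, 203.9]
ee_rot: [0.052, 0.999, 0.0, -0.0]
ft_force: [-3.7, 1.2, 4.2]
gripper_width: 0.008
```

Emit:
{"method": "step_arm", "body": {
  "deltas": [
    [0,0,0,-4,0,0,0],
    [0,0,0,-14,0,0,0],
    [0,0,0,-30,0,0,0],
    [0,0,0,-50,0,0,0],
    [0,0,0,-70,0,0,0]
  ]
}}

```text
clock: 23.95
position: [643.3, -95.6, 275.0]
ee_rot: [0.052, 0.999, -0.0, 0.0]
ft_force: [-0.9, 0.4, 0.4]
gripper_width: 0.009
```

Emit:
{"method": "step_arm", "body": {
  "deltas": [
    [0,30,0,0,0,0,0],
    [0,70,0,0,0,0,0],
    [0,110,0,0,0,0,0],
    [0,140,0,0,0,0,0],
    [0,150,0,0,0,0,0]
  ]
}}

```text
clock: 24.45
position: [492.3, -79.6, 274.6]
ee_rot: [0.052, 0.999, -0.0, 0.001]
ft_force: [0.7, -0.1, 0.2]
gripper_width: 0.006
```

```bash
python3 -c "
from h import *
go([643,-95.5,206],174)
snap('side','s13');snap('wrist','w13');snap('scene','k13')
g=cv2.imread('pics/s13.png')
cv2.imwrite('pics/c16.png',cv2.resize(g[170:300,220:350],None,fx=4.6,fy=4.6,interpolation=cv2.INTER_CUBIC))"
```

```text
delta [array([-1.515e+02, -1.000e-01,  6.880e+01]), array([-0.02,  0.07,  0.01])] n 166.4 at [492.3 -79.6 274.6] t 24.45 F [ 0.71 -0.11  0.24] w 0.6
```

View pics/c16.png

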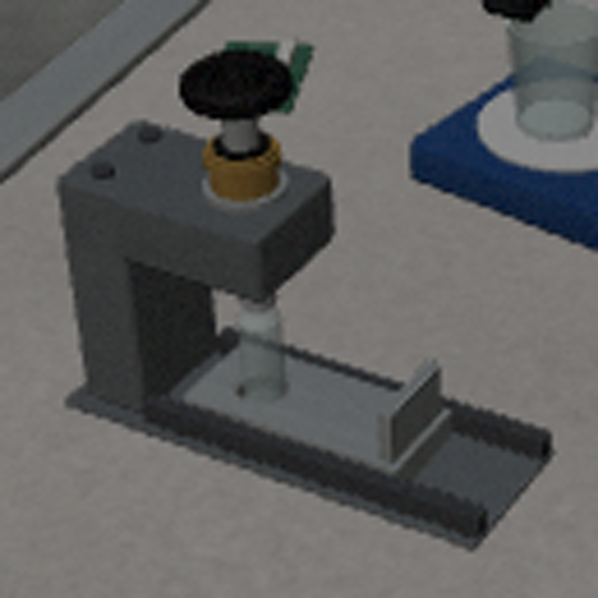

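View pics/w13.png

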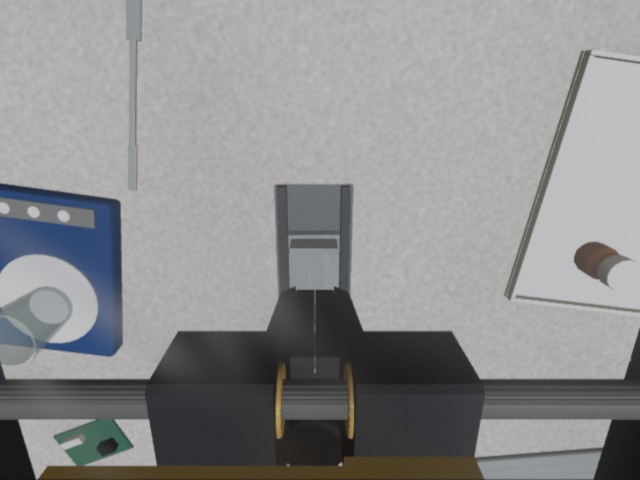

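View pics/k13.png

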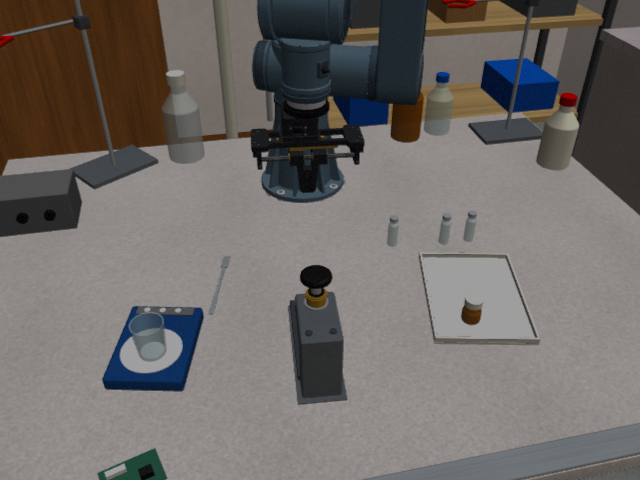

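The vial is upright under the head, and the slide looks the same as before the press (plate at about crop (410,410)). The knob is up again at scene (316,276). The beaker (148,338), spatula (220,285) and jar (472,309) haven't moved.

```bash
python3 -c "
from h import *
print(ctrl.job_done())"
```

```text
the job is handed in; nothing more can be done
None
```

The job is done and handed in at about 24.6 s. No verdict came back.

- **Vial:** I took the one in the white tray, about 564 mm from the base and farther out than the three on the bench. It went into the slide's pocket with no contact force.
- **Slide:** I pushed it until the stop answered with about 22 N (against a friction of about 2 N). The camera put the push plate 54–58 mm behind the front of the base, depending on the edges used; fully home is 56 mm.
- **Press:** The ring was met about 21 mm down. I pressed to a steady 15.6–15.8 N vertical for about 0.8 s, and the highest reading I saw was 15.8 N. There was also a sideways reading of about 9 N, probably friction between fingertips and knob; both together come to about 18 N.
- **Last pictures:** The vial stands under the head, the slide is where it was before the press, and the knob is back up. The jar, beaker and spatula look unmoved, and the robot is clear of everything.

No check failed. The main disagreement was in the first fixed-camera estimates, which differed by up to about 15 mm. I relied on wrist-camera close-ups for the grasp and the pocket, and for the press on where the slide stopped.

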